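Set, lock and open the spray-air regulator at the bat finishing bench

ROBOT

A 6-joint arm with a two-finger parallel gripper is mounted at the origin on the work surface. World frame = base frame: x ahead of the robot, y to its left, z up, the work surface at z = 0. Lengths are in m, angles in rad, forces in N, time in s.
With the tool pointing down it reaches from about 0.275 to 0.875 m from the base axis. Payload 12.5 kg.
Tool frame: the origin (TCP) lies at the very end of the fingers, on their centre line; the grasp point (between the pads) lies 19 mm behind it; z points along the fingers, y is the line along which they close (so a half turn about z gives the same grasp; the last joint's range is limited). The gripper opens to 85 mm and grips with 20 to 120 N. Pads are 22 mm wide; open, the fingers measure 114 mm over their backs; the gripper's body (76 mm by 85 mm) begins 54 mm behind the grasp point. The pads swing forward as they close: fully open they stand 13 mm farther back than shut.
Start: joints at [1.164, 0.351, 1.652, -0, 1.139, -0.085], TCP at [0.174, 0.522, 0.231] pointing down, gripper open.
Joint ranges: [-2.75, 2.75], [-0.79, 2.1], [0.01, 2.65], [-1.57, 4.71], [0.07, 3.14], [-2.87, 2.87]. Speed limits (rad/s): [2.22, 2.22, 2.79, 3.14, 3.14, 3.14].

INTERFACE

Orientations are given as a 3x3 rotation matrix whose columns are the frame's x, y, z axes.
In Python, from bench import manip gives the robot as it stands. Calls block until the motion is done:
- manip.move_ptp(position, orientation): joint-space move of the TCP to a pose.
- manip.move_l(position, attitude=None, max_speed=0.15): straight line of the TCP; attitude=None keeps the orientation; max_speed is the mean speed in m/s.
- manip.move_j(angles): joint-space move.
- manip.set_gripper(opening, effort=None): opening from 0.0 (shut) to 1.0 (fully open); effort is the grip in N (None keeps the last); returns when the fingers have stopped.
- manip.dwell(seconds).
- manip.inverse_kinematics(position, orientation): joint angles nearest the present ones, or None.
- manip.grab_frame(name): name is "scene" or "side" or "wrist"; returns (picture, depth): 384x512x3 uint8, red, green, blue; 384x512 float32, m along the optical axis (not along the pixel's ray), 0 where there is no reading.
- manip.get_calibration(name): a dict with "camera_matrix" (3x3 intrinsics, pixels), "k1" (the pictures are not rectified: a ray, as slopes to the right and down, at radius r is drawn at 1 + k1 r^2 times it, then the intrinsics apply), "R" (3x3) and "t" (3): a world point X has camera coordinates R X + t. Camera axes: x right, y down, z forward; pixel columns grow to the right and rows downward; lengths in m; the calibration is good to about 2 mm. A picture is of the moment at which its call begins: read the wrist's pose just before it. get_calibration takes no time and is no camera call; for the wrist camera it gives the pose at the moment of the call.
A pose or a line that the arm cannot do raises manip.Unreachable and nothing moves.
- manip.sign_off(): hands the job in; it is judged then, once.
Trained networks look in the newest picture that a camera, given by its name, has taken for a name from the list of things; names that differ only in an ending like _2 or _b are one class to them, and where a whole thing is asked for, a point or a joint stands for the part that bears it (a point fixed in the world has none). Each returns a list of dicts, best first, with "confidence" (0 to 1); they miss things now and then, are a little off and sometimes report something else, mostly with a low value. They report only what shows in the picture. A call takes as long as a camera call.
- manip.look_for(camera, name): "at" ([x, y, z] in m, in world coordinates, good to about 4 mm: the middle of the surface that is visible of it).
Readings, each from a call of its own:
- manip.current_time(): time.
- manip.current_qpos(): joint angles.
- manip.current_joint_vel(): joint speeds.
- manip.current_joint_torque(): joint torques, N m.
- manip.current_ee_pos(): TCP position.
- manip.current_tcp_rot(): TCP orientation.
- manip.current_force(): force on the tool from outside, world axes, zero at the start.
- manip.current_ft_torque(): the same for the moment, N m.
- manip.current_grip_width(): opening from 0.0 (shut) to 1.0 (fully open).
- manip.current_grip_force(): force on a finger pad.
Only numpy, scipy, OpenCV 4.12 (cv2) and the standard library are available. Lean on these libraries where they do the work, as an engineer would, in place of code of your own. Each camera call takes 0.05 s, during which the arm holds its last target. There are 200 camera calls.

TASK

Get the spray air ready for the next bat: slide the red lock cover back off the regulator, turn the black pressure knob up until the gauge pointer stands on the green set mark without ever letting it run into the red zone, and slide the lock cover fully home over the knob again. Only then swing the yellow outlet valve lever fully open, in line with its pipe. Leave the pots, tapes and other things about the bench where they are.

Things in the scene. Friction and masses are not known exactly. Their poses are not given: they have to be found in the camera images.
- air_unit: Spray-air control station, fixed: blue steel box 240 x 380 mm, flat grey top panel 90 mm above the bench. Origin: centre of its underside on the bench; x points away from the operator (robot side), y left, z up. On it, (x, y) in mm: knob axis (50, 0); valve stem (20, -125), its pipe along x; inlet filter on the left end (30, 228), top 152 mm above the bench
- gauge_centre (a point): Centre of the face-up round pressure gauge, at (20, 125) mm in the air_unit frame. Gauge 104 mm across, 23 mm above the panel, white dial, black rim; zero graduation at its near left, scale running clockwise over the far side
- rail_stop (a point): Low aluminium stop at the operator's end of the cover's two guide rails, on the panel. The rails run along the unit's x at 33.5 mm either side of the knob axis, 5 mm tall: keep fingertips more than 5 mm above the panel beside the knob. A fixed padlock ear 22 mm tall stands 45 mm beyond and 34 mm right of the knob axis
- pressure_knob (a joint): Regulator knob, turning about the vertical, rad, grows clockwise seen from above (tighten = more pressure), 0 to 9.4. Stays where it is left; friction about 0.08 N m. It can only be reached when the lock cover is slid back
- knob_top (a point): Centre of the top face of the round black fluted knob, on its axis, 38 mm above the panel. The knob is 44 mm in diameter for the 30 mm below a slightly narrower 4 mm top step (grip it 8 to 32 mm above the panel, jaws in any direction); white line on the top
- gauge_pointer (a joint): Angle of the black gauge pointer, rad, clockwise seen from above from the zero graduation; the whole scale is 4.71 rad (0 to 10 bar, a long graduation each bar). Geared to the knob: the pointer turns 0.5 rad for each rad of knob, same direction. The red zone on the dial begins at 3.3 rad
- pointer_tip (a point): Point on the black pointer 36 mm from the gauge centre. Under a lens: cannot be touched
- set_mark (a joint): Angle of the green set mark on the dial, rad, in the same measure as the pointer angle; it does not move in the work and lies ahead (clockwise) of the pointer at the start
- mark_tip (a point): Point on the centre line of the green set mark (a bar 6 mm wide, 30 to 46 mm from the gauge centre), 36 mm from the gauge centre: it coincides with pointer_tip when the pointer stands on the mark
- lock_cover (a joint): Slide of the red lock cover, m: 0 = fully home over the knob (starts about there), 0.095 = slid fully back towards the operator (-x of air_unit) against its stop, where its edge is 65 mm clear of the knob axis. Stays where it is left; about 3 N to slide
- cover_fin (a point): Centre of the top of the grip fin on the red sheet-steel lock cover, 69 mm above the panel. The fin is 12 mm thick along the unit's x, 34 mm long along its y and 22 mm tall, standing on the cover's roof; cover 60 x 60 mm, roof 47 mm above the panel, closed towards the operator, open on the far side. It moves with the cover, along the unit's x
- valve_lever (a joint): Outlet ball-valve lever, rad: 0 = shut (lever square to its pipe, pointing to the unit's right, -y; starts near there), 1.57 = fully open against its stop (lever in line with the pipe, pointing to the operator, -x). It grows clockwise seen from above and stays where it is left; about 0.15 N m
- lever_pivot (a point): Pivot axis of the valve lever, at mid-height of its yellow grip, 54 mm above the panel (underside of the grip 49 mm above it). The valve's pipe and outlet coupler lie below along the unit's x, top 31 mm above the panel
- lever_tip (a point): Free end of the yellow valve lever, 95 mm from the pivot, at mid-height of the grip. The yellow grip is 14 mm wide and 10 mm tall and runs from 33 to 95 mm from the pivot; push its far (+x) side towards the operator, or grip it from above
- blue_tape: Roll of blue tape lying flat, 104 mm across, 36 mm tall, on the bench at the right of the unit; bystander. Origin: centre of underside
- green_tape: Roll of green tape lying flat, 96 mm across, 24 mm tall, on the bench in front of the unit at the left; bystander. Origin: centre of underside
- paint_can: Paint can 108 mm across, 115 mm tall, left of the unit; bystander. Origin: centre of underside
- pen_jar: Clear jar of markers, 76 mm across, about 160 mm tall, right of and behind the unit; bystander. Origin: centre of underside
- air_cap: Brass spray-gun air cap, 32 mm across, 14 mm tall, lying on the unit's panel near its front left; bystander. Origin: centre of underside
- touchup_pot: Amber glass touch-up pot with a red cap, 48 mm across, 62 mm tall, standing on the bench in front of the unit; bystander. Origin: centre of underside

How it is judged:
By the outcome, as a careful person would: the job done as asked, in the order asked, and still so for the second after the job is handed in, with the robot touching nothing.
It also fails if it takes over 72 s, if anything falls off the work surface, if the arm or the gripper's body presses on something with over 40 N, if the wrist force passes 120 N, or if a joint passes its speed limit or range.

## Working session

There is one attempt and no reset: what is moved stays moved. The work goes in short steps, each a Python script; the robot and the scene stay as the last script left them, time stands still between calls to the robot, and variables do not carry over. Pictures are saved under pics/ and viewed, at most 10 in all, crops included, and the job is handed in when it is done.

```bash
mkdir -p pics; ls
python3 - <<'E'
from bench import manip as m
import cv2,numpy as np
for c in ["scene","side"]:
    p,d=m.grab_frame(c); cv2.imwrite(f"pics/{c}0.png",p[:,:,::-1]); np.save(f"pics/{c}0.npy",d)
    k=m.get_calibration(c); print(c,np.round(k["camera_matrix"],1).tolist(),k["k1"],"cam at",np.round(-k["R"].T@k["t"],3))
    for n in ["air_unit","gauge_centre","knob_top","cover_fin","lever_tip","lever_pivot","rail_stop","mark_tip","pointer_tip","touchup_pot"]:
        r=m.look_for(c,n); print(n,[(np.round(x["at"],3).tolist(),round(x["confidence"],2)) for x in r[:2]])
print(m.current_time())
E
```

```text
pics
scene [[405.4, 0.0, 255.5], [0.0, 405.4, 188.2], [0.0, 0.0, 1.0]] 0.01151978710515877 cam at [ 1.202 -0.096  1.001]
air_unit [([0.595, -0.026, 0.093], 0.83)]
gauge_centre [([0.599, -0.028, 0.089], 0.88)]
knob_top []
cover_fin [([0.602, -0.029, 0.087], 0.75), ([0.612, -0.036, 0.14], 0.58)]
lever_tip [([0.556, -0.198, 0.149], 0.64)]
lever_pivot [([0.557, -0.196, 0.145], 0.8), ([0.628, 0.3, 0.106], 0.22)]
rail_stop [([0.598, -0.03, 0.089], 0.6)]
mark_tip []
pointer_tip []
touchup_pot []
side [[489.7, 0.0, 245.1], [0.0, 489.7, 187.9], [0.0, 0.0, 1.0]] -0.19877037091082508 cam at [ 0.174 -0.793  1.08 ]
air_unit [([0.541, -0.065, 0.091], 0.93), ([0.383, 0.181, 0.022], 0.48)]
gauge_centre [([0.542, -0.069, 0.088], 0.8)]
knob_top [([0.384, 0.183, 0.02], 0.43)]
cover_fin [([0.59, -0.044, 0.135], 0.87), ([0.604, -0.313, 0.077], 0.41)]
lever_tip [([0.551, -0.202, 0.148], 0.79)]
lever_pivot [([0.556, -0.2, 0.147], 0.72)]
rail_stop [([0.547, -0.068, 0.093], 0.57)]
mark_tip [([0.604, -0.312, 0.074], 0.29)]
pointer_tip []
touchup_pot [([0.386, 0.017, 0.055], 0.7), ([0.556, -0.199, 0.151], 0.66)]
1.1
```

Run:
```python
import cv2,numpy as np
a=cv2.imread("pics/scene0.png");b=cv2.imread("pics/side0.png")
o=np.vstack([a,b]);cv2.imwrite("pics/both0.png",cv2.resize(np.hstack([a[:, :],b]),(800,300)))
cv2.imwrite("pics/scene0b.png",cv2.resize(a,(800,600),interpolation=cv2.INTER_CUBIC))
cv2.imwrite("pics/side0b.png",cv2.resize(b,(800,600),interpolation=cv2.INTER_CUBIC))
```

```text
(no output)
```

View pics/scene0b.png

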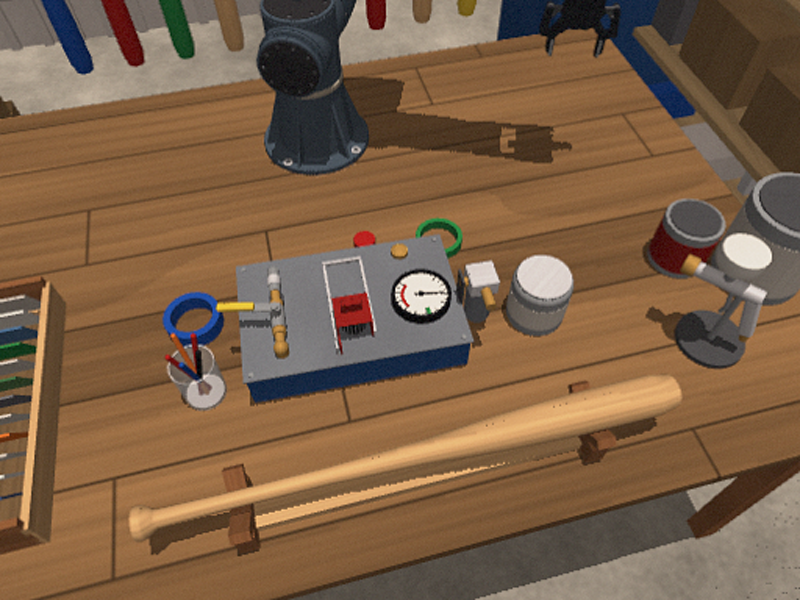

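View pics/side0b.png

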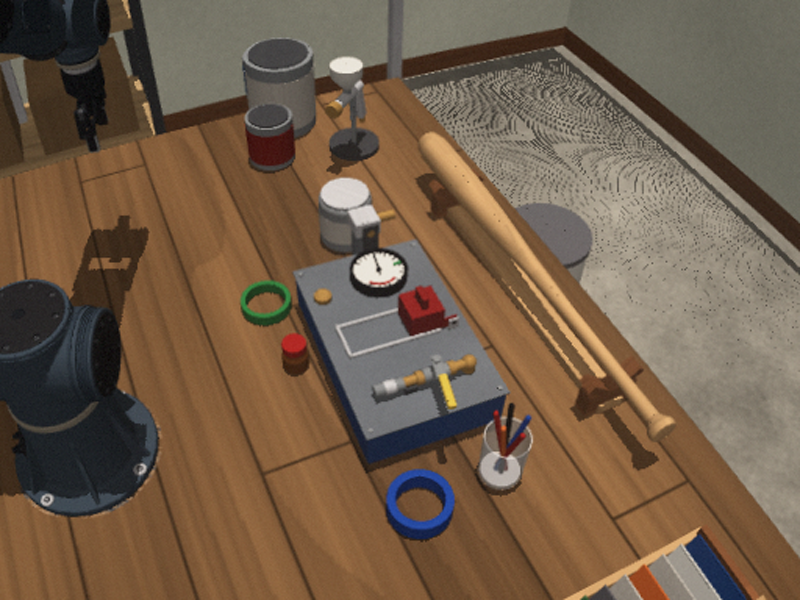

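The scene view shows the unit with its gauge at about (421,295) and the red cover at (350,310). The lever points left at (235,307). I'll fit the panel rectangle from depth.

```bash
cat > h.py <<'E'
import numpy as np,cv2
from bench import manip as m
def cloud(c,d,k=None):
    k=k or m.get_calibration(c);K=k["camera_matrix"]
    v,u=np.mgrid[:384,:512]
    uv=np.stack([u,v],-1).reshape(-1,1,2).astype(float)
    s=cv2.undistortPoints(uv,K,np.array([k["k1"],0,0,0.]))[:,0]  # model: distorted = (1+k1 r^2)*ray
    z=d.reshape(-1,1)
    P=np.hstack([s*z,z]); W=(P-k["t"])@k["R"]
    W[d.ravel()<=0]=np.nan
    return W.reshape(384,512,3)
def project(X,k):
    return cv2.projectPoints(np.atleast_2d(np.float64(X)),cv2.Rodrigues(k["R"])[0],k["t"],k["camera_matrix"],np.array([k["k1"],0,0,0.]))[0][:,0]
E
python3 - <<'E'
from h import *
for c in ["scene","side"]:
    d=np.load(f"pics/{c}0.npy");W=cloud(c,d);img=cv2.imread(f"pics/{c}0.png")
    roi=(W[...,0]>.35)&(W[...,0]<.8)&(W[...,1]>-.35)&(W[...,1]<.3)
    ok=roi&(abs(W[...,2]-.09)<.008)
    lab=cv2.connectedComponentsWithStats(cv2.morphologyEx(ok.astype(np.uint8),cv2.MORPH_CLOSE,np.ones((9,9))))
    i=1+np.argmax(lab[2][1:,4]); s=ok&(lab[1]==i)
    r=cv2.minAreaRect(np.float32(W[s][:,:2])*1000); print(c,r,"z",np.median(W[s][:,2]))
    g=img.astype(int)
    red=roi&(g[...,2]>110)&(g[...,1]<50)&(g[...,0]<50)&(W[...,2]>.12)
    print("fin", np.median(W[red&(W[...,2]>.15)],0), "roof",np.median(W[red&(abs(W[...,2]-.137)<.006)],0))
    yel=roi&(g[...,2]>150)&(g[...,1]>120)&(g[...,0]<80)&(W[...,2]>.12)
    y=W[yel]; print("yel",np.median(y,0),cv2.minAreaRect(np.float32(y[:,:2])*1000))
    dial=roi&(abs(W[...,2]-.113)<.008)&(W[...,1]>-.02)&(W[...,1]<.13)
    print("dial",cv2.minEnclosingCircle(np.float32(W[dial][:,:2])*1000))
E
```

```text
scene ((553.6341552734375, -9.871612548828125), (425.7415771484375, 250.0447235107422), 87.13355255126953) z 0.09043279102800886
fin [ 0.60145643 -0.03502853  0.15892994] roof [ 0.61075399 -0.03414916  0.13792778]
yel [ 0.55927001 -0.19834129  0.14738645] ((604.854248046875, -55.8404541015625), (519.009765625, 99.06759643554688), 80.27840423583984)
dial ((556.6216430664062, 51.903507232666016), 97.0829086303711)
side ((554.68359375, -10.932830810546875), (425.629638671875, 248.7171173095703), 86.92974090576172) z 0.09060299636773138
fin [ 0.59971206 -0.03488535  0.16012941] roof [ 0.59250295 -0.03747607  0.13791829]
yel [ 0.55429604 -0.20093426  0.14747545] ((614.64501953125, -27.739517211914062), (459.0011901855469, 91.88448333740234), 75.36102294921875)
dial ((547.9868774414062, 69.02316284179688), 92.46343231201172)
```

```bash
cat >> h.py <<'E'
def Rz(a):
    c,s=np.cos(a),np.sin(a);return np.array([[c,-s,0],[s,c,0],[0,0,1.]])
def down(yaw): # tool y axis at world heading yaw, z down
    y=np.array([np.cos(yaw),np.sin(yaw),0]);z=np.array([0,0,-1.]);return np.stack([np.cross(y,z),y,z],1)
E
python3 - <<'E'
from h import *
print(np.round(m.current_tcp_rot(),2).tolist())
yaw=-.05
for a in np.arange(-180,180,30):
    q=m.inverse_kinematics([.6,-.035,.13],down(yaw+np.radians(a))); print(a,None if q is None else np.round(q,2))
m.move_ptp([.50,-.035,.40],down(yaw))
print(m.current_time(),np.round(m.current_qpos(),2))
k=m.get_calibration("wrist");p,d=m.grab_frame("wrist");k2=m.get_calibration("wrist")
cv2.imwrite("pics/w1.png",p[:,:,::-1]);np.savez("pics/w1.npz",d=d,**k)
print("cam",np.round(-k["R"].T@k["t"],3),np.abs(k["t"]-k2["t"]).max(),k["camera_matrix"][0,0])
for n in ["gauge_centre","cover_fin","pen_jar","lever_tip"]:
    r=m.look_for("wrist",n); print(n,[(np.round(x["at"],3).tolist(),round(x["confidence"],2)) for x in r[:2]])
for c in ["side","scene"]:
    m.grab_frame(c); print([(np.round(x["at"],3).tolist(),round(x["confidence"],2)) for x in m.look_for(c,"pen_jar")[:2]])
cv2.imwrite("pics/w1b.png",cv2.resize(p[:,:,::-1],(800,600),interpolation=cv2.INTER_CUBIC))
E
```

```text
[[-0.95, 0.32, -0.0], [0.32, 0.95, 0.0], [0.0, -0.0, -1.0]]
-180 None
-150 [-0.14  0.56  1.6  -0.    0.98  2.53]
-120 [-0.14  0.56  1.6  -0.    0.98  2.01]
-90 [-0.14  0.56  1.6  -0.    0.98  1.49]
-60 [-0.14  0.56  1.6  -0.    0.98  0.96]
-30 [-0.14  0.56  1.6  -0.    0.98  0.44]
0 [-0.14  0.56  1.6  -0.    0.98 -0.09]
30 [-0.14  0.56  1.6  -0.    0.98 -0.61]
60 [-0.14  0.56  1.6  -0.    0.98 -1.13]
90 [-0.14  0.56  1.6  -0.    0.98 -1.66]
120 [-0.14  0.56  1.6  -0.    0.98 -2.18]
150 [-0.14  0.56  1.6  -0.    0.98 -2.7 ]
3.475 [-0.16  0.14  1.52  0.    1.49 -0.11]
cam [0.503 0.043 0.542] 2.3979917136332518e-05 304.4091281290564
gauge_centre []
cover_fin [([0.594, -0.025, 0.131], 0.96)]
pen_jar [([0.612, -0.289, 0.084], 0.93), ([0.555, -0.187, 0.144], 0.28)]
lever_tip [([0.55, -0.19, 0.144], 0.75)]
[([0.603, -0.312, 0.076], 0.58)]
[([0.628, -0.301, 0.077], 0.64), ([0.598, -0.028, 0.09], 0.63)]
```

View pics/w1b.png

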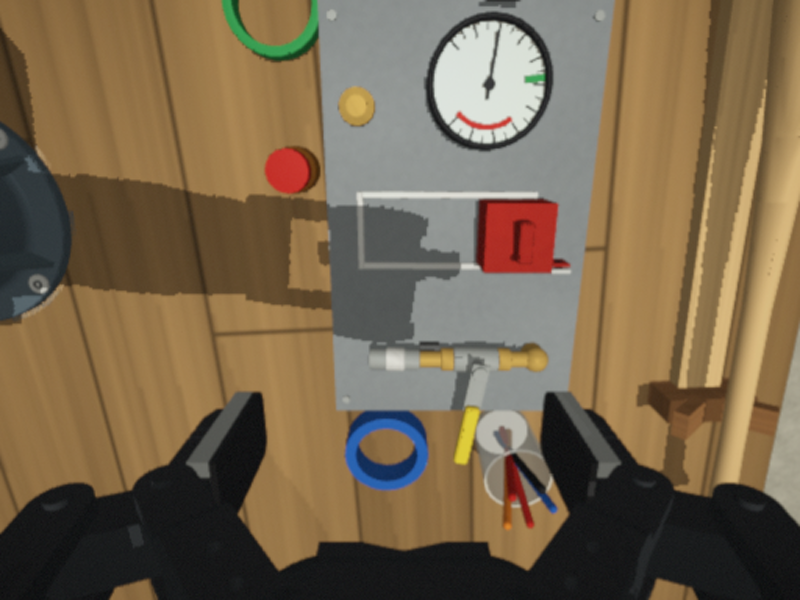

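The wrist view looks straight down. The gauge is at (488,82) with its pointer near 12 o'clock and the green mark near 3 o'clock. The cover is home at (517,237), with the fin at (525,243). The lever is at (467,435) and the pen jar at (515,460), close to the lever's far side. Next I'll measure the unit pose and the dial.

```bash
cat >> h.py <<'E'
def dialview(p,k,g,z=.113,S=4,half=56):
    """top view, up=+y,right=+x, S px/mm round g (world xy)"""
    n=2*half*S+1; jj,ii=np.meshgrid(np.arange(n),np.arange(n))
    X=np.stack([g[0]+(jj/S-half)/1000,g[1]-(ii/S-half)/1000,np.full(jj.shape,z)],-1).reshape(-1,3)
    uv=project(X,k).reshape(n,n,2).astype(np.float32)
    return cv2.remap(p,uv[...,0],uv[...,1],cv2.INTER_CUBIC)
def dialfit(p,k,g,z=.113):
    """centre (world), green & pointer heading (rad, world ccw)"""
    for _ in range(3):
        v=dialview(p,k,g,z).astype(int); S,half=4,56
        white=(v.min(2)>150).astype(np.uint8)
        lab=cv2.connectedComponentsWithStats(white); i=1+np.argmax(lab[2][1:,4])
        c=max(cv2.findContours((lab[1]==i).astype(np.uint8),cv2.RETR_EXTERNAL,cv2.CHAIN_APPROX_NONE)[0],key=len)
        (cx,cy),r=cv2.minEnclosingCircle(cv2.convexHull(c)); e=cv2.fitEllipse(cv2.convexHull(c))
        cx,cy=e[0]; g=np.array([g[0]+(cx/S-half)/1000,g[1]-(cy/S-half)/1000])
    v=dialview(p,k,g,z).astype(int); n=v.shape[0];ii,jj=np.mgrid[:n,:n]
    x=(jj/S-half);y=-(ii/S-half);rr=np.hypot(x,y)
    R,G,B=v[...,0],v[...,1],v[...,2]
    gm=(rr>28)&(rr<48)&(G-R>40)&(G-B>20)
    ga=np.arctan2(y[gm].mean(),x[gm].mean())
    dk=np.clip(150-v.max(2),0,None)*(rr>14)*(rr<33)
    th=np.arctan2(y,x); H=np.histogram(th,720,(-np.pi,np.pi),weights=dk)[0]
    H=np.convolve(np.r_[H[-4:],H,H[:4]],np.ones(9),'valid');t0=-np.pi+(np.argmax(H)+.5)*np.pi/360
    dm=dk*(abs((th-t0+np.pi)%(2*np.pi)-np.pi)<.25)
    pa=np.arctan2((y*dm).sum(),(x*dm).sum())
    return g,np.array(e[1])/S,ga,pa,gm.sum(),v.astype(np.uint8)
E
python3 - <<'E'
from h import *
p=cv2.imread("pics/w1.png")[:,:,::-1].copy();z=np.load("pics/w1.npz");k={n:z[n] for n in ["camera_matrix","R","t"]};k["k1"]=float(z["k1"])
W=cloud("wrist",z["d"],k)
g,e,ga,pa,n,v=dialfit(p,k,np.array([.566,.093])); print("gauge",g,e,ga,pa,n,"pointer->mark cw",pa-ga)
cv2.imwrite("pics/dial1.png",v[:,:,::-1])
roi=(W[...,0]>.4)&(W[...,0]<.7)&(W[...,1]>-.22)&(W[...,1]<.14)
P=W[roi&(abs(W[...,2]-.09)<.005)]
for f,nm in ((np.min,"near"),(np.max,"far")):
    ys=np.arange(-.2,.13,.006);xs=np.array([f(P[abs(P[:,1]-y)<.003,0]) for y in ys])
    c=np.polyfit(ys,xs,1);ok=abs(xs-np.polyval(c,ys))<.004;c=np.polyfit(ys[ok],xs[ok],1);print(nm,c,ok.sum())
f=W[roi&(W[...,2]>.152)&(W[...,1]>-.08)];print("fin",np.median(f,0),(f.min(0)+f.max(0))/2,cv2.minAreaRect(np.float32(f[:,:2])*1000))
l=W[(abs(W[...,2]-.149)<.006)&(W[...,1]<-.18)&(W[...,1]>-.27)&(abs(W[...,0]-.55)<.06)]
l=l[abs(l[:,0]-np.median(l[:,0]))<.03];print("lever",cv2.minAreaRect(np.float32(l[:,:2])*1000),l.mean(0))
i=np.argmin(l[:,1]);print("tip",l[i])
E
```

```text
gauge [0.57549683 0.09396581] [90.87057495 92.10437775] 0.06624089482370106 1.3784250272859973 1406 pointer->mark cw 1.3121841324622963
near [0.0500883  0.42873121] 55
far [0.0510948  0.67430893] 55
fin [ 0.50040626 -0.02422651  0.46942771] [ 0.51517642 -0.03187097  0.32249981] ((515.144775390625, -31.838268280029297), (36.62337875366211, 179.9276580810547), 89.77539825439453)
lever ((549.8603515625, -216.1405487060547), (61.91005325317383, 13.828147888183594), 77.26844787597656) [ 0.54970987 -0.21419555  0.14772452]
tip [ 0.54527384 -0.24683959  0.14677152]
```

View pics/dial1.png

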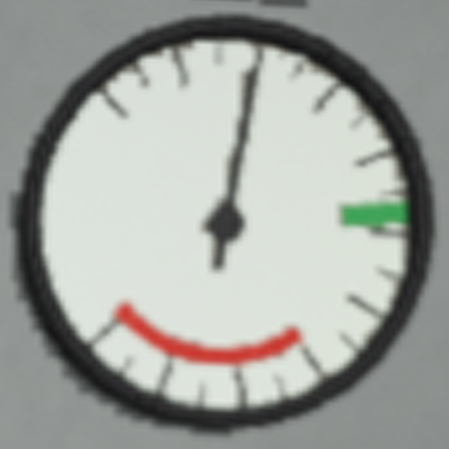

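The dial view shows the pointer at heading 79° and the green mark at 3.8°. That is 1.31 rad of pointer, so about 2.62 rad of knob. Panel edges, gauge and fin agree on a unit centre of (0.550, -0.031) and a yaw of -0.0505. Next I'll slide the cover back.

```bash
cat >> h.py <<'E'
YAW=-.0505; C=np.array([.5498,-.0308]); RU=Rz(YAW)
def U(x,y,z=0): return np.array([*(C+(RU[:2,:2]@[x,y])/1000),.09+z/1000]) # unit mm, z above panel
E
python3 - <<'E'
from h import *
f=U(50,0); print(f)
m.set_gripper(.5,30)
m.move_ptp(U(50,0,110),down(YAW)); m.move_l(U(50,0,51.5),max_speed=.1)
print("F down",np.round(m.current_force(),1))
m.set_gripper(0.,40); print("grip",m.current_grip_width()*85,m.current_grip_force(),np.round(m.current_force(),1))
for s in (20,60,90,94.5):
    m.move_l(U(50-s,0,51.5),max_speed=.08); print(s,np.round(m.current_force(),1),m.current_grip_width()*85,m.current_ee_pos())
m.set_gripper(.5); m.move_l(U(-44,0,110),max_speed=.15)
m.move_ptp(U(50,0,110),down(YAW))
k=m.get_calibration("wrist");p,d=m.grab_frame("wrist");cv2.imwrite("pics/w2.png",p[:,:,::-1]);np.savez("pics/w2.npz",d=d,**k)
g=U(20,125)[:2];g2,e,ga,pa,n,v=dialfit(p,k,g);print("gauge",g,g2,e,ga,pa,n,pa-ga,m.current_time())
o=cv2.resize(p[:,:,::-1],(800,600));o[:300,:300]=cv2.resize(v[:,:,::-1],(300,300));cv2.imwrite("pics/w2b.png",o)
W=cloud("wrist",d,k);s=(abs(W[...,2]-.128)<.004)&(np.hypot(W[...,0]-f[0],W[...,1]-f[1])<.035)
print("knob",np.median(W[s],0),cv2.minEnclosingCircle(np.float32(W[s][:,:2])*1000))
E
```

```text
[ 0.59973626 -0.03332393  0.09      ]
F down [-0.8  0.8  0.5]
grip 10.884332081130513 40.57942450046539 [-0.6  1.1  6.1]
20 [-2.9 -0.   7.7] 11.132543077122488 [ 0.57945348 -0.03231399  0.14222884]
60 [-3.7 -0.2  9.8] 10.932002157898134 [ 0.53920241 -0.03024916  0.14220606]
90 [-2.6  0.  10.8] 10.855246165925461 [ 0.50911016 -0.02871052  0.14219512]
94.5 [8.9 0.9 3.3] 10.991254918880134 [ 0.50652518 -0.02858355  0.14225782]
gauge [0.57608432 0.09303107] [0.57704233 0.08622552] [74.05254364 90.3261261 ] 0.24969864357650995 1.4282519191398324 1408 1.1785532755633223 9.7083
knob [ 0.60059175 -0.03007014  0.12750983] ((600.5491943359375, -30.591100692749023), 20.89325714111328)
```

View pics/w2b.png

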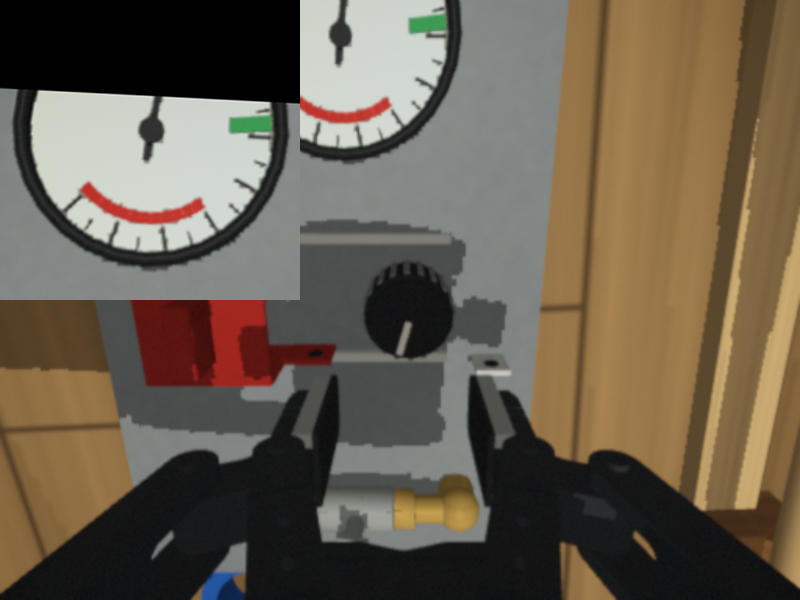

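The cover hit its stop (8.9 N). The knob is exposed at (408,310). The padlock ear is at (490,365) and the cover lug at (320,353), so I'll open and close the jaws with the fingers roughly along ±y. I'll turn most of the way, then look.

```bash
cat >> h.py <<'E'
K=np.array([.6003,-.0320])
def look(name):
    m.move_ptp(U(20,60,200),down(YAW)); k=m.get_calibration("wrist");p,d=m.grab_frame("wrist")
    g=U(20,125)[:2];g2,e,ga,pa,n,v=dialfit(p,k,g)
    print("gauge",g,g2,e,"mark",ga,"ptr",pa,n,"remaining",pa-ga,"t",m.current_time())
    cv2.imwrite(f"pics/{name}_dial.png",v[:,:,::-1]);cv2.imwrite(f"pics/{name}.png",p[:,:,::-1])
    return pa-ga
def turn(ang,off):
    """grip knob at heading YAW+off, turn clockwise by ang, release, lift"""
    Rr=down(YAW+off); m.set_gripper(.6,40)
    m.move_ptp([*K,.20],Rr); m.move_l([*K,.102],max_speed=.1); print("F",np.round(m.current_force(),1))
    m.set_gripper(0.,40); print("w",m.current_grip_width()*85,"F",np.round(m.current_force(),1))
    q=np.array(m.current_qpos())
    n=max(1,int(np.ceil(abs(ang)/.5)))
    for i in range(1,n+1):
        q2=q.copy();q2[5]+=ang*i/n;m.move_j(q2)
    print("turned",m.current_qpos()[5]-q[5],"F",np.round(m.current_force(),1),"T",np.round(m.current_ft_torque(),2))
    m.set_gripper(.6); m.move_l([*K,.20],max_speed=.15)
E
python3 - <<'E'
from h import *
m.move_l(U(50,0,130)); look("w3"); turn(2.45,np.radians(75)); look("w4")
E
```

```text
gauge [0.57608432 0.09303107] [0.57672051 0.09508371] [90.99716949 91.65055084] mark 0.0627954948491883 ptr 1.379911622069492 1345 remaining 1.3171161272203038 t 10.5167
F [ 1.   1.4 -0.7]
w 41.99141022983986 F [0.4 5.2 4.6]
turned 2.4477451718856775 F [ 8.   2.1 -9.5] T [ 0.42 -1.25 -0.04]
gauge [0.57608432 0.09303107] [0.57682616 0.09515643] [90.93016052 91.54592133] mark 0.055444679642488226 ptr 0.14872349194234058 1247 remaining 0.09327881229985235 t 18.175
```

```bash
python3 - <<'E'
from h import *
turn(.183,np.radians(90)); look("w5")
E
python3 -c "
import cv2;cv2.imwrite('pics/w5z.png',cv2.imread('pics/w5_dial.png'))"
```

```text
F [0.2 0.4 0.8]
w 42.3889104870377 F [-0.8  4.3  4.8]
turned 0.17892199047290802 F [ 1.5  0.6 -3.3] T [ 0.35 -0.05 -0.07]
gauge [0.57608432 0.09303107] [0.57677797 0.09505313] [91.15921021 91.46060944] mark 0.06279936933292661 ptr 0.06316930346086286 958 remaining 0.00036993412793624725 t 23.95
```

View pics/w5_dial.png

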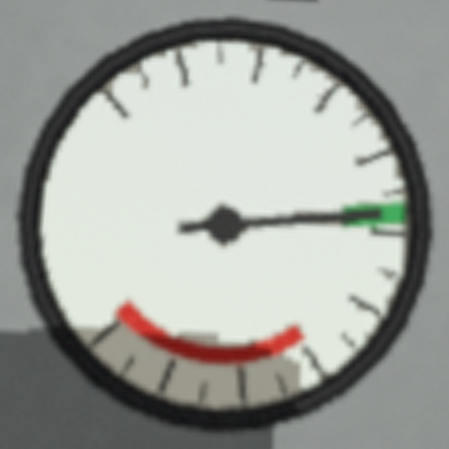

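The pointer lies on the green mark with about 0.000 rad left. Next I'll slide the cover home.

```bash
python3 - <<'E'
from h import *
m.set_gripper(.5,40)
m.move_ptp(U(-44,0,110),down(YAW)); m.move_l(U(-44,0,52),max_speed=.12)
m.set_gripper(0.,40); print("w",m.current_grip_width()*85,np.round(m.current_force(),1))
m.move_l(U(0,0,52),max_speed=.08);m.move_l(U(47,0,52),max_speed=.08)
for s in np.arange(48.,57,1):
    m.move_l(U(s,0,52),max_speed=.03); F=m.current_force(); print(s,np.round(F,1),np.round(m.current_ee_pos()[0],4))
    if F[0]<-14 or F[0]>14: break
m.set_gripper(.5); m.move_l(U(50,0,120),max_speed=.15)
look("w6")
E
python3 - <<'E'
import cv2;cv2.imwrite("pics/w6b.png",cv2.resize(cv2.imread("pics/w6.png"),(800,600)))
E
```

```text
w 10.713963047749312 [0.7 1.5 6. ]
48.0 [-0.6  0.8  7.9] 0.5981
49.0 [-1.5 -0.2  8.3] 0.5989
50.0 [-1.3  0.8  8. ] 0.5998
51.0 [-2.7 -0.1  8.4] 0.6008
52.0 [-3.7  1.4  9.8] 0.6015
53.0 [-9.8 -0.2 13.8] 0.6016
54.0 [-16.2   0.9  17.6] 0.6016
gauge [0.57608432 0.09303107] [0.57672527 0.09507133] [91.16694641 91.44299316] mark 0.06271554351893704 ptr 0.06348608890229783 993 remaining 0.000770545383360785 t 30.525
```

View pics/w6b.png

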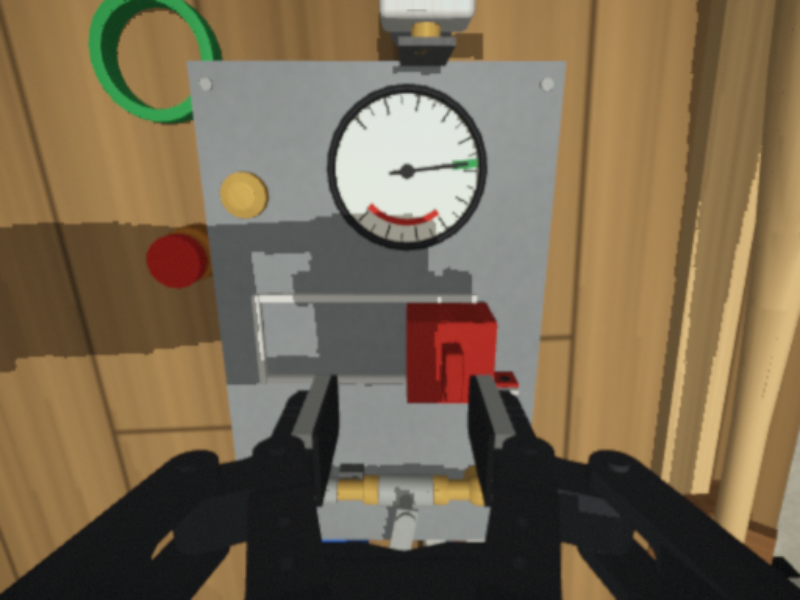

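The cover reached its hard stop (16 N after 95.1 mm of travel), and the pointer is still on the mark. Next is the valve lever.

Run:
```python
from h import *
S=U(20,-125)[:2]+[.0007,.0006]; r=.055
def pose(a):
    h=YAW-np.pi/2-a
    return [S[0]+r*np.cos(h),S[1]+r*np.sin(h)],down(h+np.pi/2)
m.set_gripper(.4,30)
xy,R=pose(.14); m.move_ptp([*xy,.24],R); m.move_l([*xy,.132],max_speed=.12); print("F",np.round(m.current_force(),1))
m.set_gripper(0.,30); print("w",m.current_grip_width()*85,np.round(m.current_force(),1))
for a in list(np.arange(.3,1.5,.15))+[1.5,1.54,1.57,1.60,1.63,1.66,1.69]:
    xy,R=pose(a); m.move_l([*xy,.132],R,max_speed=.06); F=m.current_force()
    if a>1.4: print(round(a,2),np.round(F,1),np.round(m.current_ee_pos(),4))
    if a>1.5 and abs(F[1])>13: break
m.set_gripper(.4); m.move_l([*xy,.24],max_speed=.15)
m.move_ptp(U(-20,-60,260),down(YAW)); k=m.get_calibration("wrist");p,d=m.grab_frame("wrist");np.savez("pics/w7.npz",d=d,**k)
cv2.imwrite("pics/w7b.png",cv2.resize(p[:,:,::-1],(800,600)))
W=cloud("wrist",d,k).reshape(-1,3);c=p.reshape(-1,3).astype(int)
s=(c[:,0]>150)&(c[:,1]>120)&(c[:,2]<90)&(abs(W[:,2]-.148)<.006)
print(s.sum(),W[s].mean(0),cv2.minAreaRect(np.float32(W[s][:,:2])*1000))
v,_,_,_=cv2.fitLine(np.float32(W[s][:,:2]),cv2.DIST_HUBER,0,.01,.01).ravel(),0,0,0;print("dir",np.arctan2(v[1],v[0])-YAW,m.current_time())
```

```text
F [0.3 0.3 0.1]
w 13.321762626135586 [0.2 0.1 5.1]
1.5 [-5.7  7.  11.4] [ 0.5087 -0.1561  0.1326]
1.54 [-5.4  7.5 11.9] [ 0.5087 -0.154   0.1327]
1.57 [-5.6  7.2 12. ] [ 0.5087 -0.1524  0.1326]
1.6 [-6.4  0.7  9.8] [ 0.5089 -0.1517  0.1326]
1.63 [-7.5 -9.2  8.9] [ 0.5092 -0.1515  0.1327]
1.66 [ -9.7 -18.7   7. ] [ 0.5093 -0.1512  0.1328]
382 [ 0.50018234 -0.15038702  0.14849457] ((499.97979736328125, -150.50039672851562), (10.29434871673584, 57.336082458496094), 87.07610321044922)
dir -0.002197709 39.6917
```

View pics/w7b.png

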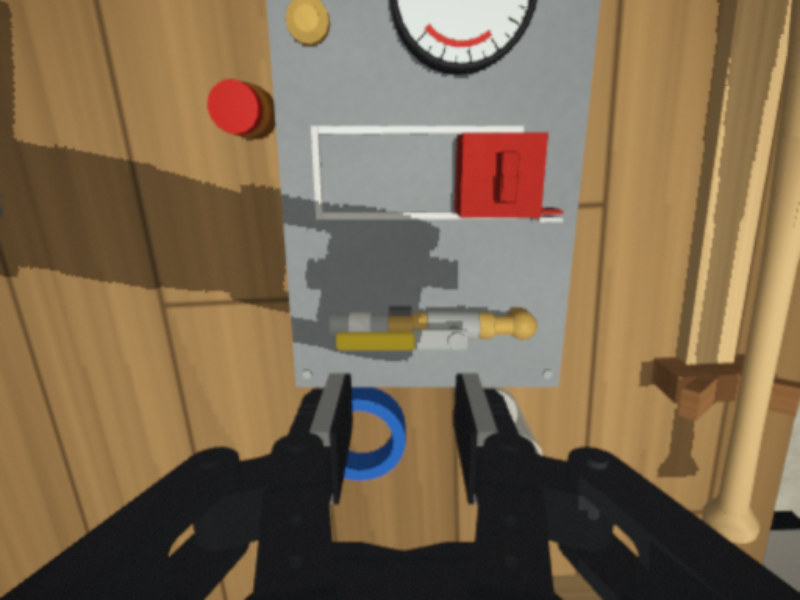

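The lever at (375,342) lies parallel to its pipe, to within 0.002 rad, and sits against its stop. The cover is home and the other things haven't moved, so I'm handing in.

Run:
```python
from h import *
print(m.sign_off())
```

```text
the job is handed in; nothing more can be done
None
```

The job is handed in after about 40 s on the robot clock: the gauge pointer is on the green mark and never reached the red zone, the lock cover is fully home, and the valve lever was then opened fully, in line with its pipe.

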